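# Set the nut feeder by its knurled dial and start it

## Task

Set the feeder for hexagon nuts: with a fingertip, rub the big knurled dial round by exactly one click, so that its white pointer line rests at the hexagon-nut sample and not at the round-cap sample on the other side. Then press the start button fully down and let it come up again. Use touch alone: do not grip the dial, pick nothing up, and leave the loose nut, jar and mug where they are.

Things in the scene. Friction and masses are not known exactly. Their poses are not given: they have to be found in the camera images.
- counter: the feeder's fixed grey control box, 200 (its x) x 220 (its y) x 60 mm high; origin at the centre of its underside on the table, its z up. It is turned up to 26 degrees about z. The dial, the two samples and two small steel studs are on its flat top.
- dial_top (a point): centre of the dial's flat top face, on its upright turning axis, 84 mm above the table. The dial is a black, flat disc 100 mm in diameter and 20 mm thick with a ribbed (knurled) rim, above a 4 mm collar of 108 mm diameter. Its top is level and bare, with a painted white pointer line from 14 to 48 mm off the axis and nothing raised; it is too wide to grasp. Rubbing friction of a fingertip on it is about that of rubber on plastic (coefficient about 1).
- dial_aim (a point): point straight out from the dial's axis along the white pointer line, 80 mm from the axis (30 mm beyond the rim), which turns with the dial: it comes over the sample that the dial is set to.
- dial (a joint): turn of the dial in rad, 0 when the pointer is at the middle setting (towards the box's own +x, where it starts), positive counter-clockwise seen from above. It clicks into a rest every 0.698 rad (40 degrees): -1.396, -0.698, 0, 0.698, 1.396; stops at -1.75 and 1.75. Between rests it pulls to the nearer one, with at most about 0.07 N m to overcome (half-way to the tipping point); past the tipping point 0.35 rad from a rest it runs into the next by itself when let go.
- nut_mark (a point): top centre of the fixed sample of a hexagon nut: black plastic, six-sided, 34 mm across flats with an 18 mm hole, 12 mm high (top 72 mm above the table), 80 mm from the dial's axis, one click (40 degrees) to the left or to the right of the middle setting. It marks the wanted setting.
- cap_mark (a point): top centre of the fixed sample of a round cap: black plastic disc without a hole, 32 mm in diameter, 12 mm high, 80 mm from the dial's axis, one click to the other side of the middle setting. Not wanted.
- start_top (a point): centre of the top of the start button, a black round button 28 mm in diameter standing upright on its own fixed grey desk box (90 x 90 x 45 mm high), to the left or the right of the control box. It is the only button. Moves down with it.
- start (a joint): how far the start button is pressed down, m: 0 up, 0.006 fully down. Springs back; fully down takes 4 N.
- crate: fixed open brown crate of nuts, 160 (x) x 120 (y) x 75 mm high, on the side of the control box opposite to the start button; origin at the centre of its underside.
- loose_nut: loose black hexagon nut on the table, 42 mm across flats, 26 mm high; origin at the centre of its underside. Leave it.
- jar: loose closed jar with a white cap, 56 mm in diameter, 85 mm high, on the table; origin at the centre of its underside. Leave it.
- mug: loose white mug, 76 mm in diameter, 85 mm high, on the table; origin at the centre of its underside. Leave it.
Not all that is in view belongs to the job. Leave any blue or green look-alike of the part that bears start_top alone.

How it is judged:
By the outcome, as a careful person would: the job done as asked, in the order asked, and still so for the second after the job is handed in, with the robot touching nothing.
It also fails if it takes over 45 s, if anything falls off the work surface, if the arm or the gripper's body presses on something with over 40 N, if the wrist force passes 120 N, or if a joint passes its speed limit or range.

## Robot

A 6-joint arm with a two-finger parallel gripper is mounted at the origin on the work surface. World frame = base frame: x ahead of the robot, y to its left, z up, the work surface at z = 0. Lengths are in m, angles in rad, forces in N, time in s.
With the tool pointing down it reaches from about 0.375 to 0.9 m from the base axis. Payload 3.1 kg.
Tool frame: the origin (TCP) lies at the very end of the fingers, on their centre line; the grasp point (between the pads) lies 19 mm behind it (manip.hold_point_z is the distance from the TCP to the grasp point, in m); y points along the fingers, z is the direction in which the jaws open and shut, and the axes are right-handed (so a half turn about y gives the same grasp; the last joint's range is limited). The gripper opens to 85 mm and grips with 20 to 120 N. Pads are 22 mm wide; open, the fingers measure 114 mm over their backs; the gripper's body (76 mm by 85 mm) begins 54 mm behind the grasp point. The pads swing forward as they close: fully open they stand 13 mm farther back than shut.
Start: joints at [-1.405, 0.527, 1.433, -0, 1.181, -0.178], TCP at [0.211, -0.588, 0.231] pointing down, gripper open.
Joint ranges: [-3.08, 3.08], [-0.75, 2.2], [0.22, 2.44], [-1.43, 4.57], [0, 2.65], [-2.85, 2.85]. Speed limits (rad/s): [2.79, 2.79, 3.14, 3.14, 3.14, 3.14].

## Interface

Orientations are given as a unit quaternion [x, y, z, w].
In Python, from station import manip, eyes, workorder gives the robot as it stands. The module is installed in compiled form; this text tells all that it offers.
- The arm moves only by the shell command python3 -m jog 'ROWS' [OPENING] [FORCE]. ROWS is JSON, a list of rows, each a list of 2 entries, a list of its own where there are three numbers: the shift along the tool's x, y, z in cm, then the turn about the tool's y in rad. A call has 1 to 20 rows; each row is the pose to reach, as a shift and turn from the pose commanded when the call began, along the tool's axes at that moment; what a row does not reach only later rows make up. A row lasts 1/12 s, in which the tool goes at most 41.7 mm and 7.16 degrees, less where a joint would pass 70% of its speed; a pose out of reach is approached as far as the arm can. A call with a gripper value outside its range is refused whole. OPENING is the finger opening in cm, from 0 to 8.54, set as the call begins (- or left out, the last holds). The fingers move at their own pace and stop on an object; FORCE is the grip in N (left out, the last holds). Time passes only in rows, so rows that repeat a pose let the fingers close. It gives the time, the measured TCP pose, the force and the opening at its end, in the units of the state.
- manip.sense(): the state, without advancing time (a new reading comes with each control period).
- eyes.snapshot(name): name is "scene" or "top" or "wrist"; returns a dict with "frame" (384x512x3 uint8, red, green, blue), "vfov" (degrees; the focal length in pixels is half the picture's height over the tangent of half this angle, whatever the lens; pixels are square), "cx", "cy" (the principal point, pixels), "k1" (the pictures are not rectified: a ray, as slopes to the right and down, at radius r is drawn at 1 + k1 r^2 times it, then the intrinsics apply), "rvec" (rotation vector, rad) and "tvec" (3), from world to camera coordinates, as OpenCV has them. Camera axes: x right, y down, z forward; pixel columns grow to the right and rows downward; lengths in m; the calibration is good to about 2 mm. A picture is of the moment at which its call begins. There is no depth.
- workorder.sign_off(): hands the job in, once; it reports no verdict.
The state is a dict: "t": time; "q": joint angles; "qd": joint speeds; "tau": joint torques, N m; "tcp_pos": TCP position; "tool_rot": TCP orientation; "force": force on the tool from outside, world axes, zero at the start; "ft_torque": the same for the moment, N m; "finger_gap": opening from 0.0 (shut) to 1.0 (fully open).
Only numpy, scipy, OpenCV 4.12 (cv2) and the standard library are available. Lean on these libraries where they do the work, as an engineer would, in place of code of your own. Each camera call takes 0.05 s, during which the arm holds its last target. There are 200 camera calls.

## Working session

There is one attempt and no reset: what is moved stays moved. The work goes in short steps, Python scripts to look and compute and a shell command to move; the robot and the scene stay as the last step left them, time stands still between calls to the robot, and variables do not carry over. Pictures are saved under pics/ and viewed, about 8 in all and at most 12, crops included, and the job is handed in when it is done.

```bash
mkdir -p pics
cat > h.py <<'E'
import numpy as np,cv2
from scipy.spatial.transform import Rotation as R
from station import manip,eyes,workorder
def cam(s):
    f=s["frame"].shape[0]/2/np.tan(np.radians(s["vfov"])/2)
    return f,np.array(R.from_rotvec(s["rvec"]).as_matrix()),np.array(s["tvec"])
def ray2z(s,u,v,z):
    f,M,t=cam(s);d=np.array([(u-s["cx"])/f,(v-s["cy"])/f]);p=d.copy()
    for _ in range(30):p=d/(1+s["k1"]*(p@p))
    w=M.T@np.array([p[0],p[1],1]);c=-M.T@t
    return c+w*(z-c[2])/w[2]
def proj(s,P):
    f,M,t=cam(s);c=M@np.array(P)+t;p=c[:2]/c[2];p=p*(1+s["k1"]*(p@p))
    return p*f+[s["cx"],s["cy"]]
def save(s,name,box=None,k=1):
    im=s["frame"][:,:,::-1]
    if box:im=im[box[1]:box[3],box[0]:box[2]]
    cv2.imwrite("pics/"+name,cv2.resize(im,None,fx=k,fy=k,interpolation=cv2.INTER_CUBIC))
E
python3 - <<'E'
from h import *
import pickle
S={}
for n in("top","scene"):
    s=eyes.snapshot(n);S[n]=s;save(s,n+"1.png",None,1.5);print(n,s["vfov"],s["cx"],s["cy"],s["k1"],-cam(s)[1].T@cam(s)[2])
pickle.dump(S,open("s1.pkl","wb"))
m=manip.sense();print(m, R.from_quat(m["tool_rot"]).as_matrix(),manip.hold_point_z)
E
```

```text
top 53.82372980133969 256.35762002919427 187.9190338143555 -0.11372208150904001 [0.36680676 0.06540396 1.26763033]
scene 48.78676351781225 256.7205105764423 194.39935241214303 -0.12801017738282433 [ 0.96397979 -0.62927586  0.85209823]
{'t': 0.1, 'q': array([-1.40549868e+00,  5.28388051e-01,  1.43375359e+00,  2.71911987e-05,
        1.18139598e+00, -1.78496121e-01]), 'qd': array([-9.92311898e-04, -3.26041126e-03, -3.74611369e-03,  1.91657152e-04,
       -1.94920838e-03, -6.92882736e-06]), 'tau': array([-4.99385224e-04, -4.43303776e+01, -1.78586411e+01, -1.89493467e-04,
        3.88101500e-03,  5.51129276e-06]), 'tcp_pos': array([ 0.21059519, -0.58778236,  0.23042889]), 'tool_rot': array([-0.12093464,  0.69737337, -0.69599821,  0.1209615 ]), 'force': array([-0.27940582,  0.15386943, -0.80594229]), 'ft_torque': array([0.00607033, 0.00529149, 0.01637961]), 'finger_gap': 0.9973268927646286} [[-9.41486255e-01 -2.95223558e-04  3.37051249e-01]
 [-3.37051175e-01  1.92259439e-03 -9.41484365e-01]
 [-3.70064476e-04 -9.99998108e-01 -1.90960164e-03]] 0.0187
```

View pics/top1.png

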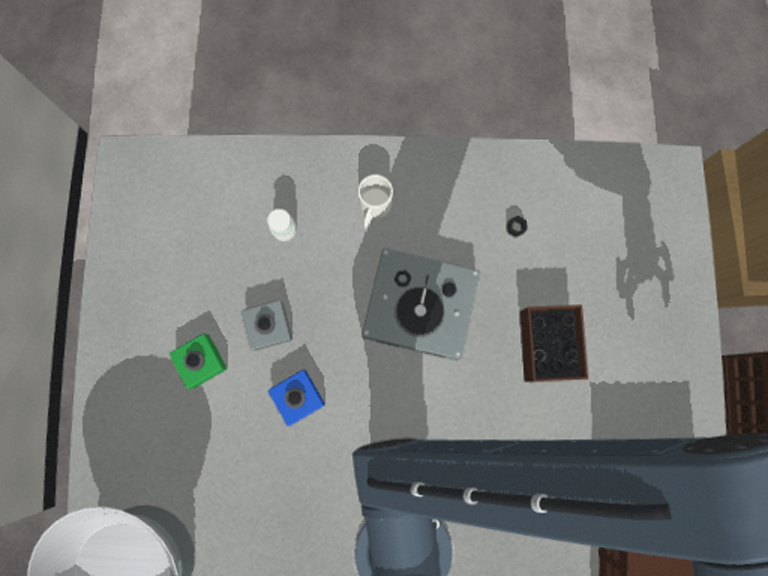

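View pics/scene1.png

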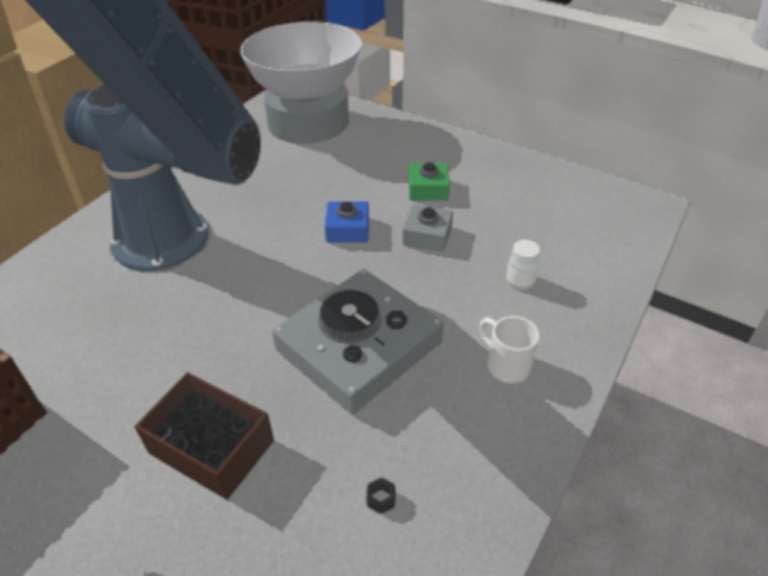

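The top view shows the pointer at about (424,288) and a ring-like sample on its left at (403,278), with a solid one on its right at (449,289). The grey button box is at (264,322). The look-alikes to avoid are the blue box at (295,397) and the green box at (194,359). I'll check these in a close crop.

Run:
```python
from h import *
import pickle
S=pickle.load(open("s1.pkl","rb"));s=S["top"]
save(s,"c1.png",(155,155,325,245),4.5)
for n,u,v,z in[("dial",419.5,310,.084),("nut",403,278,.072),("cap",449,289,.072),("btn",264,322,.06),("mug",375,190,.085),("jar",280,220,.085),("lnut",516,226,.026),("crate",555,343,.075),("blue",295,397,.06),("green",194,359,.06)]:
    print(n,ray2z(s,u/1.5,v/1.5,z).round(4))
c=[ray2z(s,u/1.5,v/1.5,.06) for u,v in((386,250),(479,270),(459,359),(362,338))];print(np.round(c,3),np.mean(c,0))
t=S["scene"]
for n,u,v,z in[("dial",349,311,.084),("nut",397,319,.072),("cap",352,353,.072),("btn",429,213,.06)]:
    print(n,ray2z(t,u/1.5,v/1.5,z).round(4))
```

```text
dial [ 0.5158 -0.0277  0.084 ]
nut [0.586  0.0065 0.072 ]
cap [ 0.5631 -0.0922  0.072 ]
btn [0.4896 0.3031 0.06  ]
mug [0.7785 0.0685 0.085 ]
jar [0.7085 0.2733 0.085 ]
lnut [ 0.7181 -0.2546  0.026 ]
crate [ 0.4481 -0.3181  0.075 ]
blue [0.3324 0.2319 0.06  ]
green [0.4084 0.4507 0.06  ]
[[ 0.65   0.043  0.06 ]
 [ 0.608 -0.16   0.06 ]
 [ 0.415 -0.113  0.06 ]
 [ 0.458  0.093  0.06 ]] [ 0.53251293 -0.03437763  0.06      ]
dial [ 0.5197 -0.0315  0.084 ]
nut [0.5923 0.0044 0.072 ]
cap [ 0.5692 -0.0975  0.072 ]
btn [0.4896 0.3044 0.06  ]
```

View pics/c1.png

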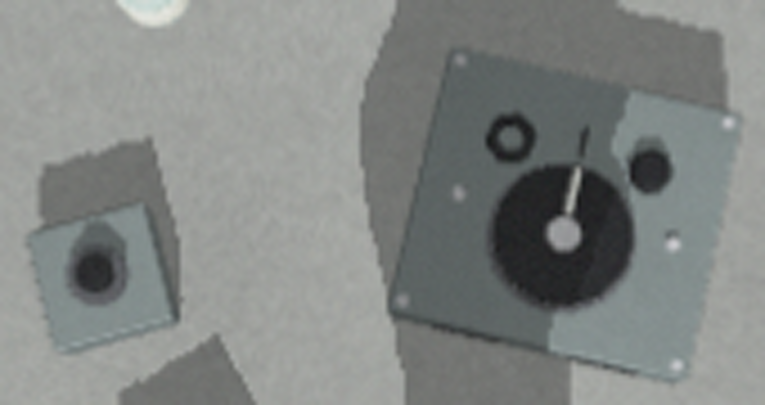

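The crop shows the hexagon ring with a hole at crop (511,137), which is on the left (+y). The solid round cap is at (650,172) on the right. That makes it one click counter-clockwise, to +0.698. The start button is the one on the grey desk box, at crop (95,272). The measured radii (78 and 80 mm) and the 80° spread both agree with the description. Next I'll shut the fingers and move over the near side of the dial.

```bash
cat > go.py <<'E'
import sys
from h import *
m=manip.sense();M=R.from_quat(m["tool_rot"]).as_matrix()
print("t",m["t"],"p",m["tcp_pos"].round(4),"F",m["force"].round(2),"gap",round(m["finger_gap"],2),"q",m["q"].round(2))
a=[float(x) for x in sys.argv[1:]]
for i in range(0,len(a),3):
    print("shift cm",(100*M.T@(np.array(a[i:i+3])-m["tcp_pos"])).round(2))
E
python3 -m jog '[[[-1,0,-1],0],[[-3,0.5,-3],0],[[-6,1,-6],0],[[-45.1,8,-44.4],0],[[-45.1,8,-44.4],0],[[-45.1,8,-44.4],0],[[-45.1,8,-44.4],0],[[-45.1,8,-44.4],0],[[-45.1,8,-44.4],0],[[-45.1,8,-44.4],0],[[-45.1,8,-44.4],0],[[-45.1,8,-44.4],0],[[-45.1,8,-44.4],0],[[-45.1,8,-44.4],0],[[-45.1,8,-44.4],0],[[-45.1,8,-44.4],0],[[-45.1,8,-44.4],0],[[-45.1,8,-44.4],0],[[-45.1,8,-44.4],0],[[-45.1,8,-44.4],0]]' 0 30
python3 go.py 0.485 -0.0174 0.088
python3 -c '
from h import *
s=eyes.snapshot("wrist");save(s,"w1.png",None,1.5)
print(proj(s,manip.sense()["tcp_pos"]), proj(s,[.517,-.029,.084]))'
```

```text
t: 1.77
tcp_pos: [0.4851, -0.0193, 0.1513]
tool_rot: [0.121, -0.697, 0.697, -0.12]
force: [0.0, -0.6, 0.5]
finger_gap: -0.002
t 1.7667 p [ 0.4851 -0.0193  0.1513] F [ 0.02 -0.59  0.46] gap -0.0 q [-0.27  0.47  1.86 -0.    0.82  0.96]
shift cm [-0.06  6.33 -0.18]
[251.48235735 244.89659104] [277.47162206 170.13056562]
```

View pics/w1.png

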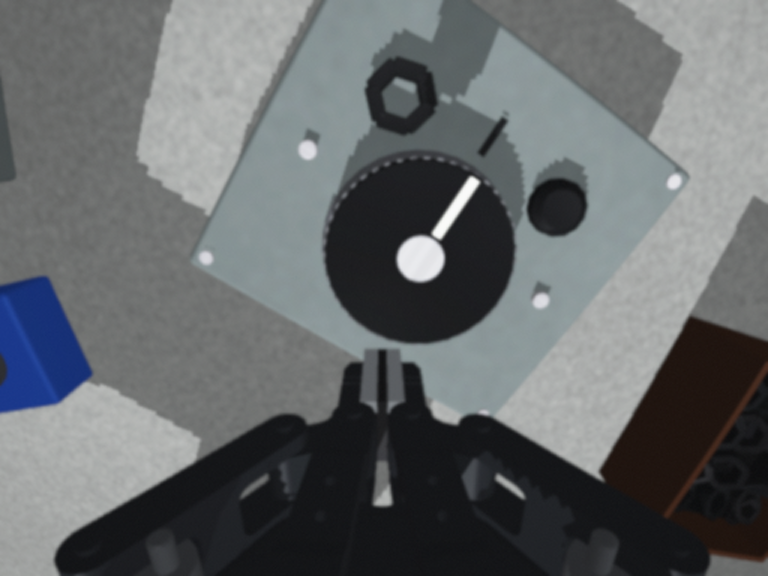

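The wrist view shows the hexagon ring at (401,95) and the solid cap at (557,207). The pointer runs from (437,237) to (475,180), and the hub is at (420,259) against a predicted (416,255), which agrees. The finger is short of the dial on its near side. Next I'll descend until it touches.

```bash
python3 -m jog '[[[0,2,-0.2],0],[[0,4,-0.2],0],[[0,5.2,-0.2],0],[[0,5.8,-0.2],0],[[0,5.8,-0.2],0],[[0,5.8,-0.2],0]]'
python3 -m jog '[[[0,0.2,0],0],[[0,0.4,0],0],[[0,0.6,0],0],[[0,0.65,0],0],[[0,0.7,0],0],[[0,0.75,0],0],[[0,0.75,0],0],[[0,0.75,0],0]]'
python3 go.py
```

```text
t: 2.32
tcp_pos: [0.4849, -0.0175, 0.0935]
tool_rot: [0.12, -0.697, 0.697, -0.12]
force: [0.3, -0.0, 0.2]
finger_gap: 0.001
t: 2.98
tcp_pos: [0.485, -0.0164, 0.0858]
tool_rot: [0.121, -0.697, 0.697, -0.121]
force: [-0.1, -1.3, 0.5]
finger_gap: 0.002
t 2.9833 p [ 0.485  -0.0164  0.0858] F [-0.14 -1.28  0.49] gap 0.0 q [-0.26  0.59  1.9  -0.    0.65  0.96]
```

```bash
python3 -m jog '[[[0,0.1,0],0],[[0,0.2,0],0],[[0,0.2,0],0],[[0,0.2,0],0]]';python3 -m jog '[[[0,0.05,0],0],[[0,0.1,0],0],[[0,0.1,0],0],[[0,0.1,0],0]]'
python3 go.py
```

```text
t: 3.32
tcp_pos: [0.4851, -0.0165, 0.0841]
tool_rot: [0.121, -0.697, 0.697, -0.121]
force: [0.4, 0.8, 4.3]
finger_gap: -0.004
t: 3.65
tcp_pos: [0.4851, -0.0165, 0.0839]
tool_rot: [0.121, -0.697, 0.697, -0.121]
force: [-2.3, -0.3, 11.5]
finger_gap: -0.002
t 3.65 p [ 0.4851 -0.0165  0.0839] F [-2.32 -0.26 11.48] gap -0.0 q [-0.26  0.59  1.9  -0.    0.64  0.96]
```

The finger touches at z = 0.084, as it should, with 11 N pressing. Next I'll work out the arc.

Run:
```python
from h import *
m=manip.sense();M=R.from_quat(m["tool_rot"]).as_matrix()
c=np.array([.5175,-.0295,m["tcp_pos"][2]]);r=m["tcp_pos"]-c;print(r)
for a in range(4,45,4):
    print(a,round(np.radians(a),3),(100*M.T@(R.from_euler("z",a,degrees=True).apply(r)-r)).round(2))
```

```text
[-0.03242028  0.01303008  0.        ]
4 0.07 [ 0.16 -0.    0.19]
8 0.14 [ 0.3  -0.    0.39]
12 0.209 [ 0.43 -0.    0.59]
16 0.279 [0.54 0.   0.81]
20 0.349 [0.64 0.   1.03]
24 0.419 [0.72 0.   1.26]
28 0.489 [0.78 0.   1.5 ]
32 0.559 [0.83 0.   1.74]
36 0.628 [0.86 0.   1.98]
40 0.698 [0.88 0.   2.22]
44 0.768 [0.88 0.   2.47]
```

```bash
python3 -m jog '[[[0.08,0,0.09],-0.035],[[0.16,0,0.19],-0.07],[[0.3,0,0.39],-0.14],[[0.43,0,0.59],-0.21],[[0.54,0,0.81],-0.28],[[0.64,0,1.03],-0.35],[[0.72,0,1.26],-0.42],[[0.78,0,1.5],-0.49],[[0.83,0,1.74],-0.56],[[0.86,0,1.98],-0.63],[[0.88,0,2.15],-0.67],[[0.88,0,2.28],-0.71],[[0.88,0,2.28],-0.71],[[0.88,0,2.28],-0.71],[[0.88,0,2.28],-0.71]]'
python3 go.py; python3 -c '
from h import *
s=eyes.snapshot("wrist");save(s,"w2.png",None,1.5)'
```

```text
t: 4.9
tcp_pos: [0.4849, -0.041, 0.084]
tool_rot: [0.355, -0.611, 0.612, -0.356]
force: [-1.6, 1.2, 11.8]
finger_gap: 0.002
t 4.9 p [ 0.4849 -0.041   0.084 ] F [-1.57  1.2  11.75] gap 0.0 q [-0.31  0.59  1.9   0.    0.65  0.2 ]
```

View pics/w2.png

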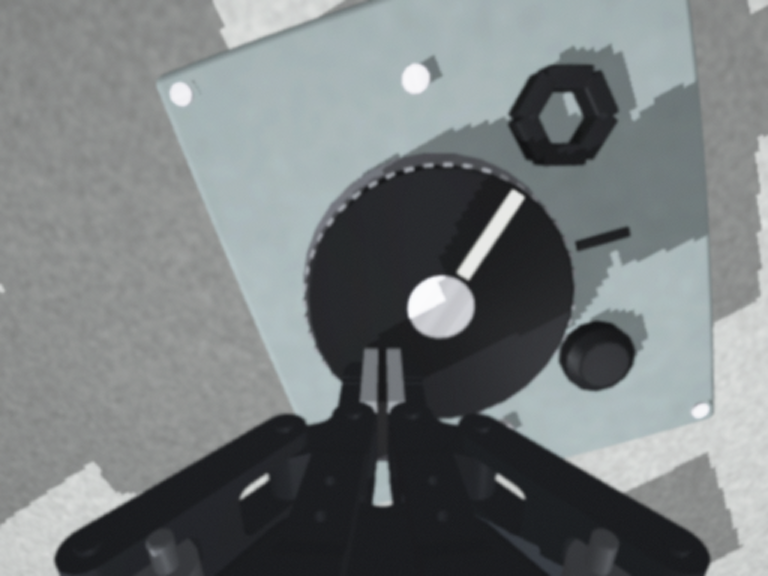

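The pointer, from (463,273) to (520,193), now points at the hexagon nut at (563,115). I'll lift straight up and check that it rests there.

```bash
python3 -m jog '[[[0,-0.1,0],0],[[0,-0.2,0],0],[[0,-0.4,0],0],[[0,-1,0],0],[[0,-3,0],0],[[0,-6,0],0],[[0,-8,0],0],[[0,-8,0],0]]'
python3 go.py 0.4896 0.3035 0.12
```

```text
t: 5.62
tcp_pos: [0.4869, -0.0416, 0.1665]
tool_rot: [0.354, -0.609, 0.613, -0.358]
force: [0.5, -0.0, 0.2]
finger_gap: -0.002
t 5.6167 p [ 0.4869 -0.0416  0.1665] F [ 0.52 -0.03  0.2 ] gap -0.0 q [-0.31  0.44  1.84 -0.    0.85  0.2 ]
shift cm [-30.13   4.57 -16.85]
```

```bash
python3 -m jog '[[[-1,0,-0.5],0],[[-3,0,-1.7],0],[[-6,0,-3.4],0],[[-30.1,4.4,-16.9],0],[[-30.1,4.4,-16.9],0],[[-30.1,4.4,-16.9],0],[[-30.1,4.4,-16.9],0],[[-30.1,4.4,-16.9],0],[[-30.1,4.4,-16.9],0],[[-30.1,4.4,-16.9],0],[[-30.1,4.4,-16.9],0],[[-30.1,4.4,-16.9],0],[[-30.1,4.4,-16.9],0],[[-30.1,4.4,-16.9],0]]'
python3 go.py 0.4896 0.3035 0.065
python3 -c '
from h import *
s=eyes.snapshot("wrist");t=eyes.snapshot("top")
c=t["frame"][155:245,155:325,::-1];a=cv2.resize(c,(765,405),interpolation=cv2.INTER_CUBIC)
cv2.imwrite("pics/c2.png",a);save(s,"w3.png",None,1.5)
print(1.5*proj(s,[.4896,.3035,.06]),1.5*proj(s,manip.sense()["tcp_pos"]))'
```

```text
t: 6.78
tcp_pos: [0.4855, 0.3032, 0.1182]
tool_rot: [-0.356, 0.611, -0.611, 0.355]
force: [0.4, -0.6, -1.0]
finger_gap: -0.001
t 6.7833 p [0.4855 0.3032 0.1182] F [ 0.36 -0.65 -0.99] gap -0.0 q [ 0.36  0.61  1.66 -0.    0.87  0.88]
shift cm [-0.24  5.32  0.35]
[386.63901627 303.59553687] [380.88606799 364.73972114]
```

View pics/c2.png

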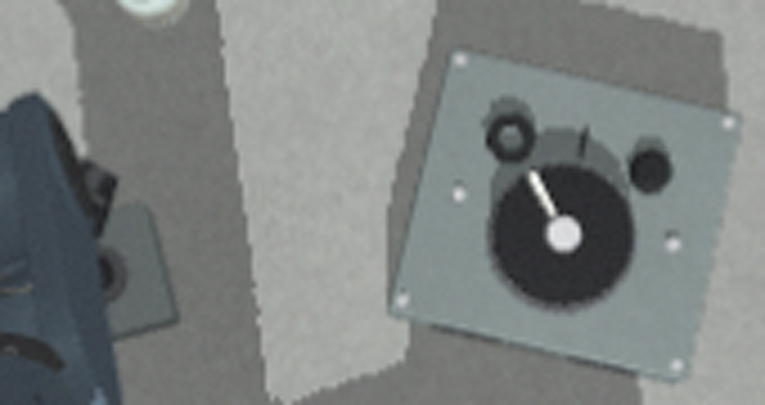

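View pics/w3.png

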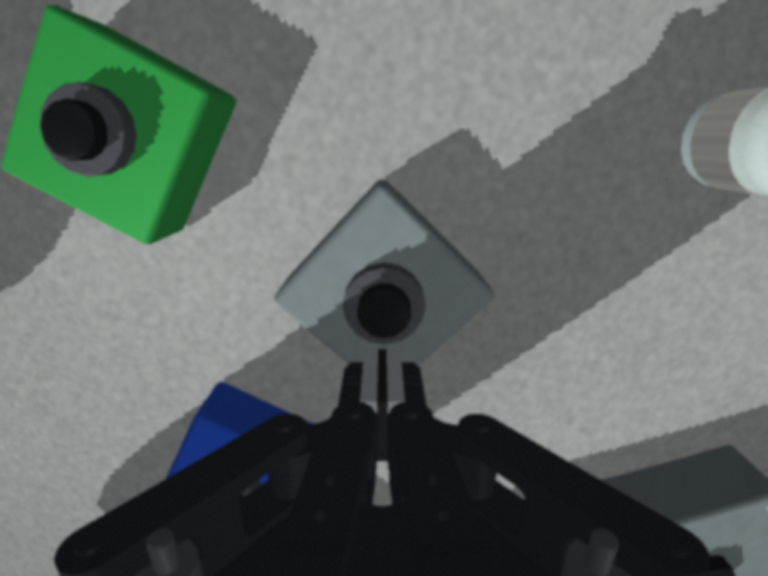

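The top crop shows the pointer, from (531,172) to the hub at (563,235), resting in line with the hexagon nut at (511,137). The wrist view shows the black button on the grey box at (384,310), just ahead of the fingertips. I'll triangulate the button from the three views.

```bash
python3 - <<'E'
from h import *
import pickle
from scipy.optimize import least_squares
S=pickle.load(open("s1.pkl","rb"));w=eyes.snapshot("wrist")
o=[(S["top"],(176.1,215.2)),(S["scene"],(286,142)),(w,(256,206.7))]
f=lambda P:np.concatenate([proj(s,P)-np.array(p) for s,p in o])
r=least_squares(f,[.49,.303,.06]);print(r.x,r.fun.round(2))
for z in(.06,.065,.07):print(z,[ray2z(s,*p,z).round(4) for s,p in o])
E
python3 go.py 0.4865 0.304 0.075
```

```text
[0.48799612 0.30171637 0.06268423] [ 0.16 -0.12 -0.85 -0.41  0.12 -0.18]
0.06 [array([0.4879, 0.3027, 0.06  ]), array([0.4896, 0.3044, 0.06  ]), array([0.4873, 0.3007, 0.06  ])]
0.065 [array([0.4874, 0.3018, 0.065 ]), array([0.4926, 0.2985, 0.065 ]), array([0.4883, 0.3025, 0.065 ])]
0.07 [array([0.4869, 0.3008, 0.07  ]), array([0.4956, 0.2926, 0.07  ]), array([0.4893, 0.3042, 0.07  ])]
t 6.9333 p [0.4864 0.3031 0.1189] F [-0.24  0.4   0.11] gap 0.0 q [ 0.36  0.61  1.66 -0.    0.87  0.88]
shift cm [-0.09  4.39 -0.04]
```

```bash
python3 -m jog '[[[0,1,0.15],0],[[0,3,0.15],0],[[0,4.4,0.15],0],[[0,5,0.15],0],[[0,5.1,0.15],0],[[0,5.1,0.15],0],[[0,5.1,0.15],0]]'
python3 -m jog '[[[0,0.1,0],0],[[0,0.2,0],0],[[0,0.3,0],0],[[0,0.4,0],0],[[0,0.4,0],0],[[0,0.4,0],0]]'
python3 go.py
```

```text
t: 7.52
tcp_pos: [0.4881, 0.3036, 0.0683]
tool_rot: [0.355, -0.611, 0.611, -0.356]
force: [-0.1, 0.3, 0.9]
finger_gap: -0.0
t: 8.02
tcp_pos: [0.4883, 0.3038, 0.0643]
tool_rot: [0.355, -0.611, 0.611, -0.356]
force: [1.4, 1.3, 2.1]
finger_gap: -0.001
t 8.0167 p [0.4883 0.3038 0.0643] F [1.35 1.34 2.13] gap -0.0 q [ 0.36  0.7   1.69 -0.    0.75  0.88]
```

```bash
for i in 1 2 3; do python3 -m jog '[[[0,0.1,0],0],[[0,0.2,0],0],[[0,0.2,0],0],[[0,0.2,0],0]]' | egrep 'pos|force'; done
```

```text
tcp_pos: [0.4883, 0.3038, 0.0621]
force: [2.3, 0.6, 4.2]
tcp_pos: [0.4883, 0.3038, 0.061]
force: [1.3, 0.9, 9.3]
tcp_pos: [0.4884, 0.3039, 0.0607]
force: [-1.6, -1.6, 20.9]
```

The button has bottomed out: z stopped at 0.0607 and the force rose steeply past 4 N to 21 N. I'll raise the finger and retreat.

```bash
python3 -m jog '[[[0,-0.3,0],0],[[0,-0.6,0],0],[[0,-1,0],0],[[0,-1.5,0],0],[[0,-4,0],0],[[0,-8,0],0],[[0,-12,0],0],[[0,-14,0],0],[[0,-14,0],0]]'
python3 go.py 0.36 0.1 0.25
```

```text
t: 9.77
tcp_pos: [0.4894, 0.3044, 0.2024]
tool_rot: [0.353, -0.611, 0.612, -0.358]
force: [1.3, 0.7, 0.1]
finger_gap: -0.005
t 9.7667 p [0.4894 0.3044 0.2024] F [1.28 0.68 0.1 ] gap -0.01 q [0.36 0.49 1.59 0.   1.05 0.88]
shift cm [24.14 -4.91 -1.13]
```

Run:
```python
from h import *
s=eyes.snapshot("wrist");t=eyes.snapshot("top");q=eyes.snapshot("scene")
f=lambda im,b:cv2.resize(im["frame"][b[1]:b[3],b[0]:b[2],::-1],(400,300),interpolation=cv2.INTER_CUBIC)
cv2.imwrite("pics/fin.png",np.vstack([np.hstack([f(s,(0,0,512,384)),f(t,(100,70,420,310))]),np.hstack([f(q,(170,100,370,250)),f(q,(0,0,512,384))])]))
```

```text
(no output)
```

View pics/fin.png

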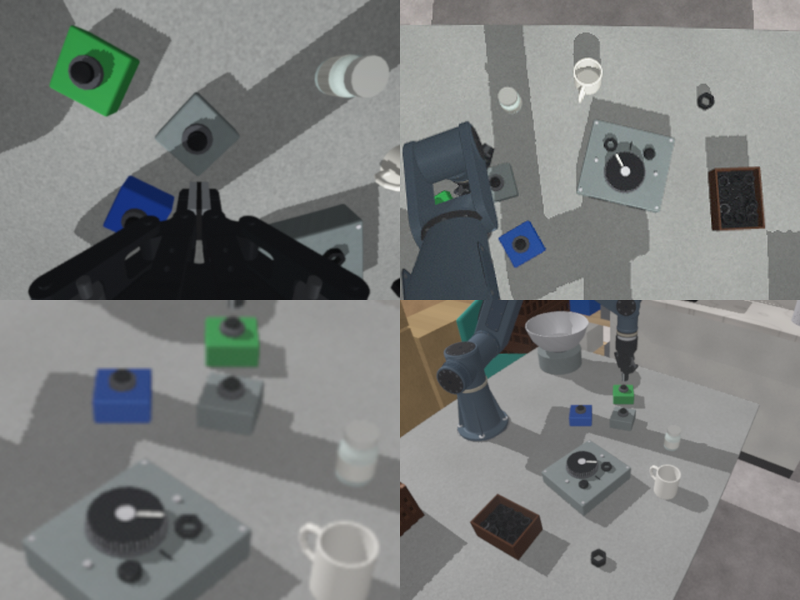

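The final views show the pointer at the hexagon nut: (621,160) towards (611,145) in the top crop. The grey-box button is up at (231,385), and the nut, jar and mug have not moved. Nothing is touching the robot, so I'm handing the job in.

```bash
python3 -c '
from h import *
print(workorder.sign_off())'
```

```text
the job is handed in; nothing more can be done
None
```

The dial is set to the hexagon-nut sample and the start button has been pressed and released. I handed the job in at about 10 s of robot time, and the sign-off gives no verdict.

- **Dial:** With the fingers shut and pressing about 11 N, I rubbed the dial top 40° counter-clockwise, then lifted off. After release, the top camera showed the pointer within about 1° of the line from the axis to the nut sample. The final views still showed it there.
- **Start button:** I pressed the button on the grey desk box. It stopped about 61 mm above the table as the force rose from 9 N to 21 N, well past the 4 N needed. I then raised the finger clear, and the button looked fully up in the final picture. I had no direct reading of its travel.
- **Surroundings:** The loose nut, jar, mug and the blue and green look-alikes appeared unmoved, and the robot was clear of everything (force about 1 N, which is sensor noise).

No check failed. The cameras disagreed on measured points by up to 6 mm, more than the stated 2 mm calibration, so I used contact force to find the working heights.

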